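# Fit the temperature probe and set the vacuum valve

### The job

Get the round vacuum vessel ready for a run: lift the temperature probe out of its slanted holder, stand it upright in the tall cup on the vessel's lid, fully home so that its collar rests on the cup's rim, and let go of it. Only then turn the T-handled valve on the lid counter-clockwise to half open, so that the handle stands at 45 degrees to the pipe. Leave the asphalt cores and the wash bottle where they are.

Things in the scene. Friction and masses are not known exactly. Their poses are not given: they have to be found in the camera images.
- vessel: Fixed round aluminium vacuum vessel on the bench, 224 mm across, flat lid at 80 mm height. Origin at the centre of its underside, z up. On the lid stand the probe cup (70 mm from the centre along +y) and the valve (65 mm from the centre along -y), whose pipe runs outward along -y to a ribbed hose end 135 mm from the centre.
- cup_rim (a point): Centre of the mouth of the tall round steel cup on the vessel's lid: outside 36 mm across, rising 85 mm above the lid (rim 165 mm above the bench), bore 17 mm wide and 80 mm deep. Its z axis points up.
- valve (a joint): Opening angle of the valve (rad): 0 = shut, T-handle across the pipe (along the vessel's x axis); 1.571 = fully open, T-handle in line with the pipe; half open = 0.785. Grows counter-clockwise seen from above, with stops at both ends; stiff, stays where it is left. It starts shut or a few degrees off shut.
- valve_grip (a point): On the valve's vertical axis, 144 mm above the bench, within the steel T-handle, a level bar 70 mm long, 14 mm thick and 26 mm tall (127 to 153 mm above the bench), centred on the axis. The x axis runs along the bar, turning with it; z is up. Under the bar is a brass valve body, 34 x 44 mm, its top at 114 mm.
- holder: Fixed grey slanted probe holder: base plate 130 x 90 x 14 mm and a short black tube (32 mm outside, 16 mm bore, 60 mm long, open ends) between two cheek plates 46 mm wide in all. The tube leans 35 degrees from vertical towards the holder's -x side (roughly towards the robot); its upper rim is centred at (-20, 0, 100) mm. Origin at the centre of the underside, z up.
- probe: Loose temperature probe, 155 mm long, 130 g: steel stem 12 mm thick, 75 mm long, with a tapered tip, then a steel collar 32 mm across, 10 mm thick, then a flat-sided grey handle 70 mm long, 30 mm along x and 22 mm along y. Origin at the stem's tip, z from tip to handle. It starts with its stem in the holder's tube, collar on the tube's rim, leaning 35 to 40 degrees.
- probe_collar (a point): On the probe's axis at the underside of the collar, 75 mm from the tip; it meets the cup's rim when the probe is fully home. Axes as the probe.
- probe_grip (a point): On the probe's axis within the handle, 128 mm from the tip, a good point to grip across the 22 mm width (handle spans 85 to 155 mm from the tip). Axes as the probe.
- core_a: Loose asphalt core, dark cylinder 100 mm across, 63 mm tall, standing on the bench; origin at the centre of its underside. Not to be moved.
- core_b: A second asphalt core, the same as core_a. Not to be moved.
- wash_bottle: Loose white wash bottle, 68 mm across, about 200 mm tall with its bent spout; origin at the centre of its underside. Not to be moved.
Not all that is in view belongs to the job. Several things have the shape of the vessel; the one meant has the colours described above.

How it is judged:
On the way:
1. the probe stands fully home and upright in the cup, let go, while the valve is still shut or nearly so (under 0.35 rad) (horizontal distance between probe_collar and cup_rim below 0.006 m and z of probe_collar in the frame of cup_rim between -0.004 and 0.004 m and angle between probe's own z axis and vertical below 0.07 rad and contact force between the fingers and probe below 0.1 N and linear speed of probe below 0.02 m/s and value of joint valve below 0.35 rad), for 0.2 s.
At the end, for the whole second after the job is handed in: The probe stands in the cup, released and at rest: collar within 4 mm of the rim in height and 6 mm of its centre, upright within 0.07 rad. The valve rests at 0.785 rad within 0.12 rad (45 degrees within about 7) (horizontal distance between probe_collar and cup_rim below 0.006 m and z of probe_collar in the frame of cup_rim between -0.004 and 0.004 m and angle between probe's own z axis and vertical below 0.07 rad and contact force between the fingers and probe below 0.1 N and linear speed of probe below 0.02 m/s and value of joint valve between 0.665 and 0.905 rad and velocity of joint valve between -0.05 and 0.05 rad/s); the robot touches nothing.
It fails at once if the valve is opened (past 0.35 rad) while the probe is not in the cup (value of joint valve above 0.35 rad and distance between probe_collar and cup_rim above 0.02 m).
It fails at once if the core (core_a) is moved by more than 20 mm or tipped (distance of core_a from where it was at the start of the episode above 0.02 m or angle between core_a's own z axis and vertical above 0.3 rad).
It fails at once if the core (core_b) is moved by more than 20 mm or tipped (distance of core_b from where it was at the start of the episode above 0.02 m or angle between core_b's own z axis and vertical above 0.3 rad).
It fails at once if the wash bottle (wash_bottle) is moved by more than 20 mm or tipped (distance of wash_bottle from where it was at the start of the episode above 0.02 m or angle between wash_bottle's own z axis and vertical above 0.3 rad).
It also fails if it takes over 51 s, if anything falls off the work surface, if the arm or the gripper's body presses on something with over 40 N, if the wrist force passes 120 N, or if a joint passes its speed limit or range.

### The arm

A 7-joint arm with a two-finger parallel gripper is mounted at the origin on the work surface. World frame = base frame: x ahead of the robot, y to its left, z up, the work surface at z = 0. Lengths are in m, angles in rad, forces in N, time in s.
With the tool pointing down it reaches from about 0.4 to 0.85 m from the base axis. Payload 6.9 kg.
Tool frame: the origin (TCP) lies on the front face of the gripper's body, between the roots of the fingers; the fingertips stand 73 mm ahead of it and the grasp point (between the pads) lies 54 mm ahead of it (hold_point_z is the z of the grasp point in the tool frame, in m); z points along the fingers, y is the line along which they close (so a half turn about z gives the same grasp; the last joint's range is limited). The gripper opens to 85 mm and grips with 20 to 120 N. Pads are 22 mm wide; open, the fingers measure 114 mm over their backs; the gripper's body (76 mm by 85 mm) begins 54 mm behind the grasp point. The pads swing forward as they close: fully open they stand 13 mm farther back than shut.
Start: joints at [1.315, 0.507, -0.238, 1.5, 0.126, 1.149, -0.155], TCP at [0.221, -0.585, 0.304] pointing down, gripper open.
Joint ranges: [-3.08, 3.08], [-0.24, 2.05], [-1.43, 1.35], [0, 2.5], [-1.52, 4.66], [0.17, 1.96], [-2.89, 2.89]. Speed limits (rad/s): [2.39, 2.39, 3.14, 3.14, 3.14, 3.14, 3.14].

### API

Orientations are given as [roll, pitch, yaw] about the fixed x, y, z axes, in that order (R = Rz(yaw) Ry(pitch) Rx(roll)).
In Python, from rig import get_obs, read_camera, camera_params, job_done, regions_of, tip_of, hold_point_z gives the robot as it stands.
- The arm moves only by the tool apply_moves, never from a script. Its argument "plan" is one flat list of numbers, 6 for each row, row after row: the shift along the tool's x, y, z in mm, then the turn, a rotation vector about the tool's x, y, z in degrees. A call has 1 to 5 rows; each row is the pose to reach, as a shift and turn from the pose commanded when the call began, along the tool's axes at that moment; what a row does not reach only later rows make up. A row lasts 1/12 s, in which the tool goes at most 41.7 mm and 7.16 degrees, less where a joint would pass 70% of its speed; a pose out of reach is approached as far as the arm can. A call with a gripper value outside its range is refused whole. "grip" is the finger opening in mm, from 0 to 85.4, set as the call begins (left out, the last holds). The fingers move at their own pace and stop on an object; "grip_force" is the grip in N (left out, the last holds). Time passes only in rows, so rows that repeat a pose let the fingers close. It gives the time, the measured TCP pose, the force, the opening and the grip force at its end, in the units of the state.
- get_obs(): the state, without advancing time (a new reading comes with each control period).
- read_camera(name): name is "scene" or "side" or "wrist"; returns the picture (480x640x3 uint8, blue, green, red); there is no depth.
- camera_params(name): a dict with "K" (3x3 intrinsics, pixels), "R" (3x3) and "t" (3): a world point X has camera coordinates R X + t. Camera axes: x right, y down, z forward; pixel columns grow to the right and rows downward; lengths in m; the calibration is good to about 2 mm. A picture is of the moment at which its call begins: read the wrist's pose just before it. camera_params takes no time and is no camera call; for the wrist camera it gives the pose at the moment of the call.
- job_done(): hands the job in; it is judged then, once.
Trained networks look in the newest picture that a camera, given by its name, has taken for a name from the list of things; names that differ only in an ending like _2 or _b are one class to them, and where a whole thing is asked for, a point or a joint stands for the part that bears it (a point fixed in the world has none). Each returns a list of dicts, best first, with "score" (0 to 1); they miss things now and then, are a little off and sometimes report something else, mostly with a low value. They report only what shows in the picture. A call takes as long as a camera call. They do not tell look-alikes from the thing itself.
- regions_of(camera, label): "pixels" (480x640 bool, what is visible of it).
- tip_of(camera, label): "location" ([x, y, z] in m, in world coordinates, good to about 4 mm: a listed point, or the origin of a listed thing).
The state is a dict: "time": time; "q": joint angles; "qvel": joint speeds; "joint_torque": joint torques, N m; "ee_pos": TCP position; "tcp_rot": TCP orientation; "wrist_force": force on the tool from outside, world axes, zero at the start; "ft_torque": the same for the moment, N m; "opening": finger opening in m; "grasp_force": force on a finger pad.
Only numpy, scipy, OpenCV 4.12 (cv2) and the standard library are available. Lean on these libraries where they do the work, as an engineer would, in place of code of your own. Each camera call takes 0.05 s, during which the arm holds its last target. There are 200 camera calls.

## Working session

There is one attempt and no reset: what is moved stays moved. The work goes in short steps, Python scripts to look and compute and a tool call to move; the robot and the scene stay as the last step left them, time stands still between calls to the robot, and variables do not carry over. Pictures are saved under pics/ and viewed, at most 10 in all, crops included, and the job is handed in when it is done.

Besides the shell and the picture viewer there is one more tool, called after "Emit:" as name(argument=value, ...), one argument or row to a line, values as JSON. apply_moves: Moves the arm, as the interface text tells. Its arguments: {"type":"object","properties":{"plan":{"type":"array"},"grip":{"type":"number"},"grip_force":{"type":"number"}},"required":["plan"]}

```bash
mkdir -p pics; ls; python3 - <<'E'
from rig import *
import cv2,numpy as np
o=get_obs();print(o['time'],o['ee_pos'],o['tcp_rot'],o['opening'],hold_point_z)
a=read_camera("scene");b=read_camera("side")
cv2.imwrite("pics/a.png",a);cv2.imwrite("pics/b.png",b)
for c in("scene","side"):
  for l in("vessel","cup_rim","valve_grip","holder","probe","probe_collar","probe_grip","core_a","wash_bottle"):
    print(c,l,[(round(r['score'],2),np.round(r['location'],3).tolist()) for r in tip_of(c,l)])
print(get_obs()['time'])
E
```

```text
pics
0.0 [ 0.22042165 -0.58444431  0.30303065] [-3.13981654e+00  5.00093644e-05  3.60823183e-01] 0.08553041500312508 0.0539
scene vessel [(0.94, [0.496, 0.204, 0.004]), (0.76, [0.171, 0.304, -0.003])]
scene cup_rim [(0.98, [0.223, 0.352, 0.164]), (0.18, [0.764, 0.009, 0.001])]
scene valve_grip [(0.86, [0.125, 0.257, 0.143]), (0.56, [0.461, 0.154, 0.144])]
scene holder [(0.88, [0.547, -0.178, 0.001])]
scene probe [(0.17, [0.524, -0.176, 0.102])]
scene probe_collar [(0.67, [0.54, 0.263, 0.168]), (0.59, [0.523, -0.178, 0.1])]
scene probe_grip [(0.65, [0.49, -0.183, 0.141])]
scene core_a [(0.87, [0.745, 0.209, 0.002])]
scene wash_bottle [(0.57, [0.732, -0.17, 0.001])]
side vessel [(0.9, [0.497, 0.203, 0.002]), (0.57, [0.168, 0.302, 0.002])]
side cup_rim [(0.85, [0.22, 0.352, 0.165]), (0.81, [0.541, 0.266, 0.167]), (0.25, [0.496, 0.203, 0.0])]
side valve_grip [(0.58, [0.463, 0.152, 0.143]), (0.48, [0.484, -0.176, 0.142])]
side holder [(0.66, [0.541, -0.178, -0.003])]
side probe []
side probe_collar [(0.57, [0.521, -0.18, 0.1])]
side probe_grip [(0.6, [0.484, -0.176, 0.139]), (0.33, [0.498, 0.2, -0.001]), (0.27, [0.544, -0.182, -0.001])]
side core_a [(0.91, [0.743, 0.204, -0.003]), (0.86, [0.764, 0.008, 0.0])]
side wash_bottle [(0.9, [0.737, -0.171, -0.0]), (0.6, [0.481, -0.178, 0.137])]
1.0
```

View pics/a.png

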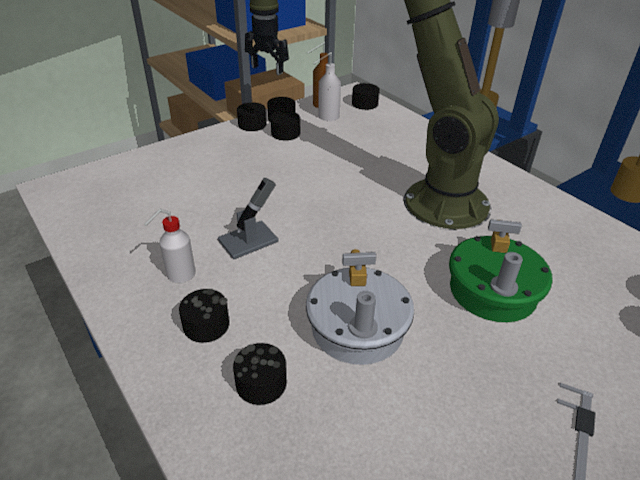

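View pics/b.png

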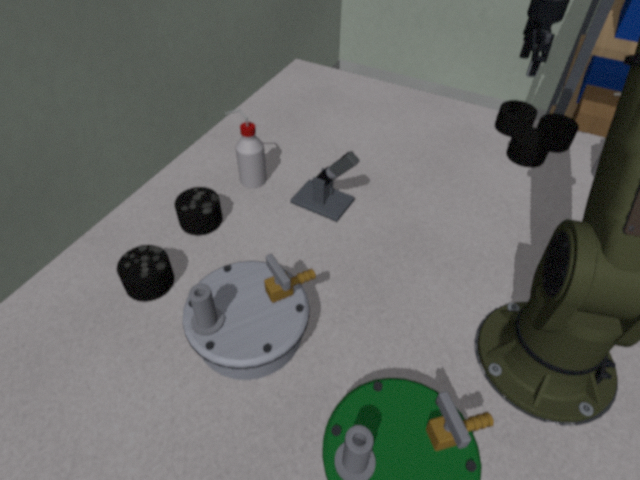

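The scene view shows the aluminium vessel at (360,312) with its cup at (365,310) and valve at (358,265), and a green look-alike at (500,275). The holder and probe are at (250,220), the bottle at (177,250), and the cores at (204,315) and (260,373). The aluminium vessel matches the description; the green one does not. I'll confirm with an enlarged crop, with the estimates projected onto it.

```bash
cat > h.py <<'E'
from rig import *
import cv2,numpy as np
from scipy.spatial.transform import Rotation as Ro
def proj(P,c):
  d=camera_params(c); X=np.atleast_2d(P)@np.array(d['R']).T+d['t']; u=X@np.array(d['K']).T
  return u[:,:2]/u[:,2:]
def circ(c,r,n=60,ax=(0,0,1)):
  z=np.array(ax,float);z/=np.linalg.norm(z);x=np.cross(z,[0.3,1,0]);x/=np.linalg.norm(x);y=np.cross(z,x)
  t=np.linspace(0,2*np.pi,n)[:,None];return np.array(c)+r*(np.cos(t)*x+np.sin(t)*y)
def crop(img,u0,v0,w,h,s,polys,c):
  p=cv2.resize(img[v0:v0+h,u0:u0+w],None,fx=s,fy=s,interpolation=cv2.INTER_CUBIC)
  for P,col in polys:
    q=((proj(P,c)-[u0,v0]+.5)*s-.5)
    cv2.polylines(p,[np.round(q).astype(np.int32)],False,col,1,cv2.LINE_AA)
  return p
E
python3 - <<'E'
from h import *
cup=np.array([.5405,.265,.165]);val=np.array([.4625,.1525,.153]);ves=np.array([.497,.2035,.08])
yaw=np.arctan2(*(cup-val)[:2][::-1])-np.pi/2;print(np.degrees(yaw))
b=np.array([np.cos(yaw),np.sin(yaw),0])*.035
col=np.array([.522,-.179,.1]);g=np.array([.4865,-.178,.14]);ax=(g-col)/np.linalg.norm(g-col);print(ax,np.degrees(np.arccos(ax[2])))
P=[(circ(cup,.018),(0,0,255)),(circ(cup,.0085),(0,0,255)),(circ(ves,.112),(0,255,0)),(np.array([val-b,val+b]),(255,0,255)),
 (circ(col,.016,ax=ax),(0,0,255)),(np.array([col,col+.08*ax]),(0,255,0))]
R=[]
for c,f,w,h in(("scene","a",(300,235),(205,165)),("side","b",(170,245),(275,140))):
  im=cv2.imread(f"pics/{f}.png")
  R.append(np.hstack([crop(im,*w,140,130,2.9,P,c)[:300,:400],crop(im,*h,100,90,4,P,c)[:300,:400]]))
R=[cv2.copyMakeBorder(r,0,300-r.shape[0],0,800-r.shape[1],0) for r in R]
cv2.imwrite("pics/c.png",np.vstack(R))
E
```

```text
-34.73485953978626
[-0.66366735  0.01869485  0.74779419] 41.600336321333096
```

View pics/c.png

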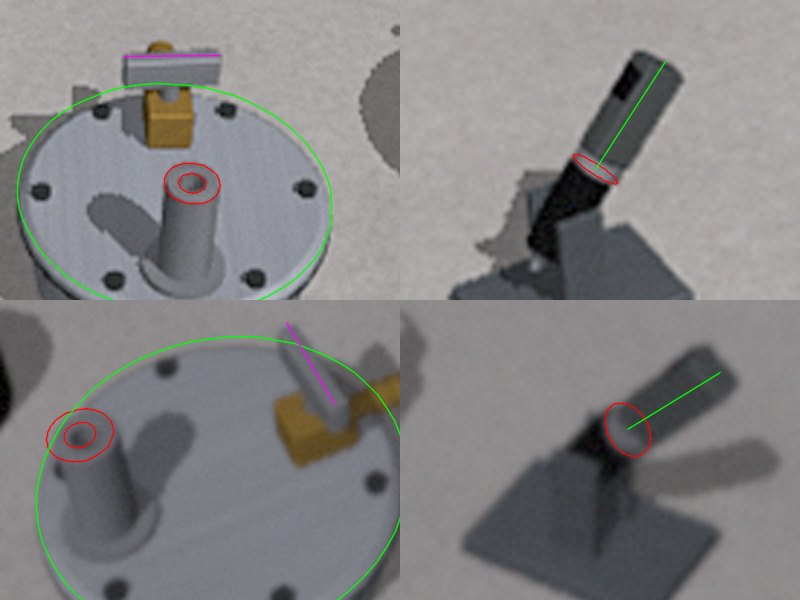

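The crop confirms the aluminium vessel: the cup ring fits at scene (366,297), and the brass valve and steel bar sit where projected. The probe leans in the holder at about scene (255,205). Next I plan the move to the standoff.

```bash
cat >> h.py <<'E'
def pose():
  o=get_obs();return np.array(o['ee_pos']),Ro.from_euler('xyz',o['tcp_rot'])
def tool(yaw,tilt=0): # tool down, x at yaw(deg), then z tilted forward along tool x by tilt
  return Ro.from_euler('z',yaw,degrees=True)*Ro.from_euler('x',180,degrees=True)*Ro.from_euler('y',tilt,degrees=True)
def plan(p,R,rows=5,start=None,lim=40,alim=6.9):
  """waypoints per call (end poses), each relative to the one before"""
  p0,R0=start or pose(); p=np.array(p);rv=(R0.inv()*R).as_rotvec()
  n=max(1,int(np.ceil(max(np.linalg.norm(p-p0)*1e3/lim,np.degrees(np.linalg.norm(rv))/alim)/rows)))
  for i in range(n):
    a=R0*Ro.from_rotvec(rv*i/n);b=R0*Ro.from_rotvec(rv*(i+1)/n)
    print(np.round(np.r_[a.inv().apply((p-p0)/n)*1e3,np.degrees((a.inv()*b).as_rotvec())],1).tolist())
  return p,R
E
python3 - <<'E'
from h import *
plan([.404,-.178,.27],tool(-1,38))
E
```

```text
[105.1, -105.3, 11.3, -2.4, 12.5, 7.0]
[87.2, -117.8, 27.7, -2.4, 12.5, 7.0]
[64.8, -128.5, 39.2, -2.4, 12.5, 7.0]
```

Emit:
apply_moves(
  plan=[105, -105, 11, -2.4, 12.5, 7, 105, -105, 11, -2.4, 12.5, 7, 105, -105, 11, -2.4, 12.5, 7, 105, -105, 11, -2.4, 12.5, 7],
  grip=60,
)

```text
time: 1.33
ee_pos: [0.2817, -0.4458, 0.2925]
tcp_rot: [3.115, -0.221, 0.24]
wrist_force: [0.5, 0.7, 0.2]
opening: 0.0602
grasp_force: 0.0
```

Emit:
apply_moves(
  plan=[87, -118, 28, -2.4, 12.5, 7, 87, -118, 28, -2.4, 12.5, 7, 87, -118, 28, -2.4, 12.5, 7, 87, -118, 28, -2.4, 12.5, 7],
)

```text
time: 1.67
ee_pos: [0.3421, -0.3102, 0.2806]
tcp_rot: [3.113, -0.442, 0.117]
wrist_force: [0.4, 0.4, -0.1]
opening: 0.0601
grasp_force: 0.0
```

Emit:
apply_moves(
  plan=[65, -128, 39, -2.4, 12.5, 7, 65, -128, 39, -2.4, 12.5, 7, 65, -128, 39, -2.4, 12.5, 7, 65, -128, 39, -2.4, 12.5, 7, 65, -128, 39, -2.4, 12.5, 7],
)

```text
time: 2.08
ee_pos: [0.3995, -0.1994, 0.2741]
tcp_rot: [-3.139, -0.664, -0.016]
wrist_force: [0.6, 0.9, 0.5]
opening: 0.0598
grasp_force: 0.0
```

```bash
python3 - <<'E'
from h import *
print(pose()[0],pose()[1].as_euler('xyz',degrees=True),get_obs()['time'])
d=camera_params("wrist");im=read_camera("wrist");cv2.imwrite("pics/d.png",im)
for c in("wrist",):
  for l in("probe_collar","probe_grip","holder","probe"):
    print(c,l,[(round(r['score'],2),np.round(r['location'],4).tolist()) for r in tip_of(c,l)])
m=regions_of("wrist","probe")
if m: print(m[0]['score'],m[0]['pixels'].sum()); np.save("pm.npy",m[0]['pixels'])
np.savez("wd.npz",**d)
print(pose()[0])
E
```

```text
[ 0.39947076 -0.19943331  0.27406233] [-179.87596279  -38.0372148    -0.92792473] 2.0833
wrist probe_collar [(0.78, [0.5217, -0.1791, 0.0998]), (0.27, [0.5423, -0.1801, 0.0024])]
wrist probe_grip [(0.74, [0.487, -0.1735, 0.1375])]
wrist holder [(0.71, [0.5432, -0.1794, 0.0019])]
wrist probe [(0.57, [0.5702, -0.1813, 0.039])]
0.61 2557
[ 0.40012173 -0.20094496  0.27476181]
```

View pics/d.png

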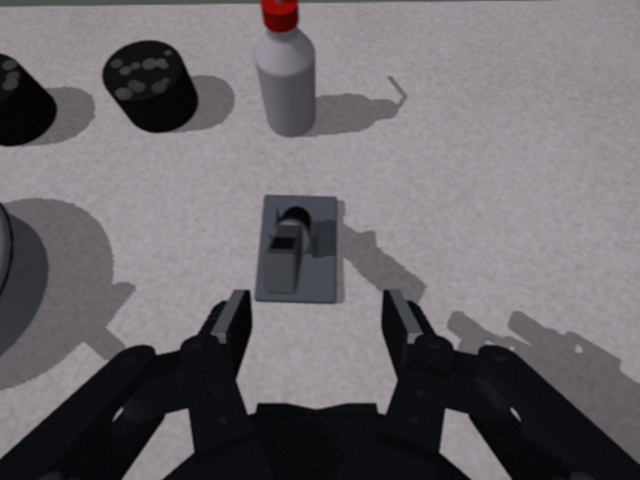

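The wrist view shows the handle at (283,260) with the tube behind it at (295,215), between the fingertips at columns 235 and 400. I'll fit the probe pose to the masks from three cameras.

```bash
cat > fit.py <<'E'
from h import *
from scipy.optimize import minimize
W=dict(np.load("wd.npz")); D={"wrist":W,"scene":camera_params("scene"),"side":camera_params("side")}
M={"wrist":np.load("pm.npy")}
for c in("scene","side"):
  read_camera(c); m=regions_of(c,"probe")
  if m: M[c]=m[0]['pixels'];print(c,m[0]['score'],M[c].sum())
np.savez("masks.npz",**M)
def pj(P,d):
  u=(P@np.array(d['R']).T+d['t'])@np.array(d['K']).T;return u[:,:2]/u[:,2:]
def model(v):
  x,y,z,th,ph,ro=v
  R=Ro.from_euler('ZYZ',[ph,th,ro])  # z axis leans by th at azimuth ph
  h=np.array([[sx*.015,sy*.011,zz] for sx in(-1,1) for sy in(-1,1) for zz in(.01,.08)])
  c=np.vstack([circ([0,0,0],.016,24),circ([0,0,.01],.016,24)])
  return [R.apply(q)+[x,y,z] for q in(h,c)]
S=8
def soft(v,c):
  ims=np.zeros((480,640),np.uint8)
  for q in model(v):
    hull=cv2.convexHull(pj(q,D[c]).astype(np.float32))
    cv2.fillConvexPoly(ims,np.round(hull*16).astype(np.int32),255,cv2.LINE_AA,4)
  return ims/255.
def cost(v):
  s=0
  for c in M:
    a=soft(v,c);b=M[c];i=np.minimum(a,b).sum();s+=1-i/np.maximum(a,b).sum()
  return s+ (((v[:3]-C0)/.004)**2).sum()*.02+((v[3]-.65)/.05)**2*.02+(v[5]/.2)**2*.02
C0=np.array([.522,-.179,.1])
best=None
for ph in(2.9,3.14,3.4):
  v0=np.r_[C0,.65,ph,0];sx=np.vstack([v0]+[v0+e for e in np.diag([.004,.004,.004,.06,.15,.1])])
  r=minimize(cost,v0,method="Nelder-Mead",options=dict(initial_simplex=sx,maxiter=900))
  print(round(r.fun,4),np.round(r.x[:3],4),np.degrees(r.x[3:]).round(1))
  if best is None or r.fun<best.fun: best=r
print([(c,1-np.minimum(soft(best.x,c),M[c]).sum()/np.maximum(soft(best.x,c),M[c]).sum()) for c in M])
R=Ro.from_euler('ZYZ',best.x[3:6]);print("grip",best.x[:3]+R.apply([0,0,.053]),"axis",R.apply([0,0,1]),"y",R.apply([0,1,0]))
out=[]
for c,im in(("wrist",cv2.imread("pics/d.png")),("scene",cv2.imread("pics/a.png")),("side",cv2.imread("pics/b.png"))):
  u,v=pj(best.x[None,:3],D[c])[0].astype(int);k=40
  p=cv2.resize(im[v-60:v+60,u-50:u+50],None,fx=2.6,fy=5*.52)
  for q in model(best.x):
    hu=cv2.convexHull(pj(q,D[c]).astype(np.float32))[:,0]-[u-50,v-60]
    cv2.polylines(p,[np.round((hu+.5)*2.6).astype(np.int32)],True,(0,0,255),1)
  cs,_=cv2.findContours(M[c].astype(np.uint8),0,2)
  for q in cs: cv2.polylines(p,[np.round((q[:,0]-[u-50,v-60]+.5)*2.6).astype(np.int32)],True,(0,255,0),1)
  out.append(p)
cv2.imwrite("pics/e.png",np.hstack(out))
E
python3 fit.py
```

```text
scene 0.81 465
side 0.79 495
0.4082 [ 0.5228 -0.1807  0.0958] [ 38.5 177.7  -3.8]
0.3964 [ 0.5219 -0.1811  0.096 ] [ 38.1 176.9  -4.5]
0.398 [ 0.5216 -0.1806  0.0962] [ 37.6 177.9  -4.3]
[('wrist', np.float64(0.05484453183465643)), ('scene', np.float64(0.2027528919095184)), ('side', np.float64(0.10815368196371389))]
grip [ 0.52417992 -0.17935524  0.04307534] axis [ 0.04252751  0.03337798 -0.99853759] y [-0.67746123  0.73554611 -0.00426594]
```

View pics/e.png

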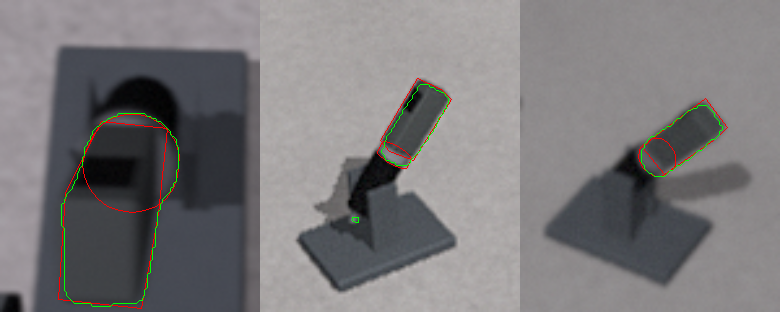

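The fit agrees in all three views: lean 38°, azimuth 177°, collar at about (0.522,-0.181,0.098). The red outline follows the handle mask, so I'm planning the approach.

```bash
python3 - <<'E'
from h import *
a=np.array([-.615,.029,.788]);g=np.array([.522,-.1808,.098])+.053*a
R=tool(-2.7,38); print(R.apply([0,0,1]),R.apply([0,1,0]))
s=plan(g+.050*a+.07*a,R); plan(g+.050*a,R,start=s); print(pose()[0],g)
E
```

```text
[ 0.61497801 -0.02900163 -0.78801075] [-4.71064507e-02 -9.98889875e-01  1.21430643e-16]
[-12.8, -25.3, 41.2, -1.2, -0.1, 1.5]
[0.0, -0.0, 70.0, 0.0, 0.0, 0.0]
[ 0.39993798 -0.20094865  0.27458133] [ 0.489405 -0.179263  0.139764]
```

Emit:
apply_moves(
  plan=[-13, -25, 41, -1.2, 0, 1.5, -13, -25, 41, -1.2, 0, 1.5, -13, -25, 41, -1.2, 0, 1.5, -13, -25, 41, -1.2, 0, 1.5],
  grip=60,
)

```text
time: 2.92
ee_pos: [0.418, -0.1831, 0.2596]
tcp_rot: [-3.126, -0.633, -0.043]
wrist_force: [0.5, -0.1, 1.2]
opening: 0.06
grasp_force: 0.0
```

```bash
python3 - <<'E'
from h import *
a=np.array([-.615,.029,.788]);g=np.array([.522,-.1808,.098])+.053*a
read_camera("wrist")
for l in("probe_collar","probe_grip"):
    print(l,[(round(r['score'],2),np.round(r['location'],4).tolist()) for r in tip_of("wrist",l)])
plan(g+.050*a,tool(-2.7,38)); print(pose()[0])
E
```

```text
probe_collar [(0.73, [0.5199, -0.1761, 0.097])]
probe_grip [(0.57, [0.4889, -0.1761, 0.1374])]
[-14.7, -6.6, 89.5, -0.9, 1.7, 0.0]
[ 0.41731751 -0.1839437   0.25991121]
```

```bash
python3 - <<'E'
from h import *
o=get_obs();print(np.round(o['q'],3),np.round(o['qvel'],3),np.round(o['ee_pos'],4),o['tcp_rot'])
E
```

```text
[ 1.014  0.196 -0.552  2.394 -1.522  0.176  0.358] [ 0.021 -0.002 -0.009  0.002 -0.003 -0.     0.001] [ 0.4173 -0.1839  0.2599] [-3.1257493  -0.6332122  -0.04618146]
```

Emit:
apply_moves(
  plan=[-5, -7, 20, 0, 0, 0, -5, -7, 20, 0, 0, 0, -5, -7, 20, 0, 0, 0],
)

```text
time: 3.32
ee_pos: [0.4268, -0.1807, 0.2527]
tcp_rot: [-3.119, -0.619, -0.045]
wrist_force: [0.1, -0.7, 0.1]
opening: 0.06
grasp_force: 0.0
```

```bash
python3 - <<'E'
from h import *
o=get_obs();print(np.round(o['q'],3),np.round(o['qvel'],3),np.round(o['ee_pos'],4),o['tcp_rot'])
E
```

```text
[ 0.908  0.214 -0.461  2.382 -1.522  0.176  0.346] [ 0.029 -0.009 -0.022  0.014  0.001 -0.001  0.005] [ 0.4268 -0.1807  0.2527] [-3.11892895 -0.61851971 -0.04498213]
```

```bash
python3 - <<'E'
from h import *
g=np.array([.489,-.178,.139]);R=tool(-2.7,18);z=R.apply([0,0,1])
s=plan(g-.132*z,R); plan(g-.052*z,R,start=s)
E
```

```text
[24.1, -5.5, 2.8, -1.3, -17.4, 0.3]
[-0.0, -0.0, 80.0, 0.0, 0.0, 0.0]
```

Emit:
apply_moves(
  plan=[24, -5.5, 3, -1.3, -17.4, 0, 24, -5.5, 3, -1.3, -17.4, 0, 24, -5.5, 3, -1.3, -17.4, 0, 24, -5.5, 3, -1.3, -17.4, 0, 24, -5.5, 3, -1.3, -17.4, 0],
)

```text
time: 3.73
ee_pos: [0.4495, -0.1712, 0.2626]
tcp_rot: [-3.095, -0.462, -0.037]
wrist_force: [-0.3, 1.4, 0.1]
opening: 0.06
grasp_force: 0.0
```

```bash
python3 - <<'E'
from h import *
g=np.array([.489,-.178,.139]);R=tool(-2.7,18);z=R.apply([0,0,1])
plan(g-.052*z,R);print(np.round(get_obs()['q'],3),pose()[0],pose()[1].as_euler('xyz',degrees=True))
E
```

```text
[-11.9, 8.7, 76.6, -2.9, -8.5, 0.7]
[ 0.451  0.208 -0.008  2.226 -0.652  0.366 -0.58 ] [ 0.44947171 -0.17122258  0.26264672] [-177.31779575  -26.47495651   -2.10625963]
```

Emit:
apply_moves(
  plan=[-2, 7, 5, -2.9, -8.5, 0.7, -2, 7, 5, -2.9, -8.5, 0.7, -2, 7, 5, -2.9, -8.5, 0.7, -2, 7, 5, -2.9, -8.5, 0.7],
)

```text
time: 4.07
ee_pos: [0.4516, -0.1759, 0.2569]
tcp_rot: [-3.14, -0.318, -0.04]
wrist_force: [0.3, -0.2, 1.2]
opening: 0.0598
grasp_force: 0.0
```

```bash
python3 - <<'E'
from h import *
g=np.array([.489,-.178,.139]);R=tool(-2.7,18);z=R.apply([0,0,1])
plan(g-.052*z,R);print(np.round(get_obs()['q'],3),pose()[0],pose()[1].as_euler('xyz',degrees=True))
E
```

```text
[-1.1, 0.6, 71.7, -0.2, -0.2, 0.4]
[ 0.234  0.243  0.188  2.143 -0.347  0.486 -0.916] [ 0.45155744 -0.17585079  0.25690164] [-179.92808867  -18.23772996   -2.30040159]
```

Emit:
apply_moves(
  plan=[-1, 0.6, 20, 0, 0, 0.4, -1, 0.6, 40, 0, 0, 0.4, -1, 0.6, 60, 0, 0, 0.4, -1, 0.6, 71, 0, 0, 0.4, -1, 0.6, 71, 0, 0, 0.4],
)

```text
time: 4.48
ee_pos: [0.4703, -0.1791, 0.187]
tcp_rot: [-3.136, -0.314, -0.055]
wrist_force: [-0.7, 0.0, -0.7]
opening: 0.0601
grasp_force: 0.0
```

```bash
python3 - <<'E'
from h import *
cv2.imwrite("pics/f.png",np.hstack([read_camera("wrist")[150:450,120:520],cv2.resize(read_camera("scene")[150:250,200:300],(300,300))]))
E
```

```text
(no output)
```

View pics/f.png

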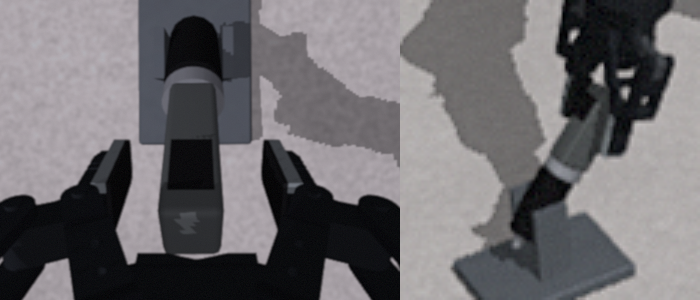

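The handle (crop 195,170) lies centred between the pads, so I close on it.

Emit:
apply_moves(
  plan=[0, 0, 0, 0, 0, 0, 0, 0, 0, 0, 0, 0, 0, 0, 0, 0, 0, 0, 0, 0, 0, 0, 0, 0, 0, 0, 0, 0, 0, 0],
  grip=10,
  grip_force=60,
)

```text
time: 5.0
ee_pos: [0.4721, -0.1785, 0.19]
tcp_rot: [-3.14, -0.318, -0.051]
wrist_force: [-3.6, -0.6, 6.8]
opening: 0.0218
grasp_force: 58.0
```

```bash
python3 - <<'E'
from h import *
p,R=pose();a=np.array([-.615,.029,.788])
print(R.inv().apply(a*90).round(1),np.round(get_obs()['q'],2),get_obs()['ft_torque'])
E
```

```text
[-30.5   0.  -84.7] [ 0.31  0.38  0.09  2.19 -0.46  0.31 -0.82] [ 0.01566422  0.60762037 -0.0294214 ]
```

Emit:
apply_moves(
  plan=[-3.4, 0, -9.4, 0, 0, 0, -6.8, 0, -18.8, 0, 0, 0, -10.2, 0, -28.2, 0, 0, 0, -13.6, 0, -37.6, 0, 0, 0, -13.6, 0, -37.6, 0, 0, 0],
)

```text
time: 5.42
ee_pos: [0.4461, -0.1773, 0.2223]
tcp_rot: [-3.14, -0.317, -0.051]
wrist_force: [-0.4, -0.6, -1.1]
opening: 0.0212
grasp_force: 58.6
```

```bash
python3 - <<'E'
from h import *
p,R=pose();a=np.array([-.615,.029,.788]);t=np.array([.472,-.1785,.190])+a*.1
print(p,R.as_euler('xyz',degrees=True),np.round(get_obs()['q'],2),p-np.array([.472,-.1785,.190])-.04*a)
plan(t,tool(-2.9,18.2))
E
```

```text
[ 0.44614534 -0.177342    0.22229478] [-179.88365111  -18.18189375   -2.94741949] [ 0.28  0.29  0.14  2.2  -0.42  0.38 -0.85] [-1.25466476e-03 -2.00073812e-06  7.74775072e-04]
[-19.4, -0.0, -55.3, -0.1, 0.0, -0.0]
```

Emit:
apply_moves(
  plan=[-5, 0, -14, 0, 0, 0, -10, 0, -28, 0, 0, 0, -15, 0, -42, 0, 0, 0, -20, 0, -56, 0, 0, 0, -20, 0, -56, 0, 0, 0],
)

```text
time: 5.83
ee_pos: [0.4098, -0.1757, 0.2692]
tcp_rot: [-3.14, -0.318, -0.052]
wrist_force: [0.4, -0.0, -1.0]
opening: 0.0217
grasp_force: 58.6
```

```bash
python3 - <<'E'
from h import *
print(pose()[0],pose()[1].as_euler('xyz',degrees=True),np.round(get_obs()['q'],2))
read_camera("wrist")
for l in("probe_collar","probe_grip","probe"):
  for r in tip_of("wrist",l)[:1]: print(l,r['score'],np.round(r['location'],4),"tool",(pose()[1].inv().apply(np.array(r['location'])-pose()[0])*1e3).round(1))
# upright, above cup: collar at cup + 110mm
cup=np.array([.5405,.265,.165]); R=tool(20,-20)
# in tool frame: grip at (0,0,52), probe axis: from tool z by 38-18.2 about y
g=cup+[0,0,.11+.053]; T=g-R.apply([0,0,.052]);print(T)
s=plan([.43,-.12,.36],tool(0,0)); s=plan([.5,.12,.38],tool(15,-20),start=s); plan(T,R,start=s)
E
```

```text
[ 0.40982227 -0.17573004  0.2691788 ] [-179.88327351  -18.2084688    -2.96620043] [ 0.25  0.17  0.2   2.2  -0.33  0.5  -0.91]
probe_collar 0.89 [ 0.4571 -0.1756  0.1754] tool [ 14.8  -1.9 102.1]
probe_grip 0.9 [ 0.4245 -0.1764  0.218 ] tool [-2.8  0.5 51. ]
probe 0.81 [ 0.5086 -0.1798  0.1173] tool [4.610e+01 1.000e-01 1.726e+02]
[0.55721248 0.27108284 0.37686402]
[43.9, -56.4, -83.2, 0.3, -18.1, -2.9]
[35.0, -120.0, -10.0, -1.3, -9.9, -7.4]
[47.6, -114.3, -19.9, -1.3, -9.9, -7.4]
[89.7, -131.1, -29.3, -1.7, 0.0, -4.7]
```

Emit:
apply_moves(
  plan=[11, -14, -21, 0, -4.5, -0.7, 22, -28, -42, 0.1, -9, -1.4, 33, -42, -62, 0.2, -13.5, -2.2, 44, -56, -83, 0.3, -18, -2.9, 44, -56, -83, 0.3, -18, -2.9],
)

```text
time: 6.45
ee_pos: [0.4337, -0.1174, 0.363]
tcp_rot: [-3.141, -0.002, 0.007]
wrist_force: [2.1, 0.2, -1.0]
opening: 0.0212
grasp_force: 58.9
```

Emit:
apply_moves(
  plan=[35, -120, -10, -1.3, -9.9, -7.4, 35, -120, -10, -1.3, -9.9, -7.4, 35, -120, -10, -1.3, -9.9, -7.4, 35, -120, -10, -1.3, -9.9, -7.4],
)

```text
time: 6.78
ee_pos: [0.4675, 0.0086, 0.3681]
tcp_rot: [3.135, 0.172, 0.142]
wrist_force: [0.5, 0.9, -2.4]
opening: 0.0212
grasp_force: 58.9
```

Emit:
apply_moves(
  plan=[48, -114, -20, -1.3, -9.9, -7.4, 48, -114, -20, -1.3, -9.9, -7.4, 48, -114, -20, -1.3, -9.9, -7.4, 48, -114, -20, -1.3, -9.9, -7.4],
)

```text
time: 7.12
ee_pos: [0.5017, 0.1285, 0.3772]
tcp_rot: [-3.135, 0.346, 0.275]
wrist_force: [-0.6, 0.8, -1.7]
opening: 0.0216
grasp_force: 59.0
```

```bash
python3 - <<'E'
from h import *
print(pose()[0],pose()[1].as_euler('xyz',degrees=True),np.round(get_obs()['q'],2),get_obs()['time'])
for c in("wrist","scene","side"):
  im=read_camera(c)
  cv2.imwrite(f"pics/g_{c}.png",im)
  for l in("probe_collar","probe_grip","probe","cup_rim"):
    for r in tip_of(c,l)[:2]: print(c,l,round(r['score'],2),np.round(r['location'],4),"tool",(pose()[1].inv().apply(np.array(r['location'])-pose()[0])*1e3).round(1))
print(pose()[0])
cup=np.array([.5405,.265,.165]); R=tool(20,-20); g=cup+[0,0,.11+.053]; plan(g-R.apply([0,0,.052]),R)
E
```

```text
[0.50165202 0.12850585 0.37718903] [-179.60150419   19.84368151   15.74023907] [-0.33  0.45  0.07  1.43 -0.03  1.6  -1.56] 7.1167
wrist probe_collar 0.67 [0.4841 0.126  0.2723] tool [ 22.   -9.2 104.4]
wrist probe 0.84 [0.4844 0.1249 0.1989] tool [ 48.5 -11.  174.2]
wrist cup_rim 0.9 [0.5388 0.2637 0.1613] tool [ 144.4 -131.7  179.9]
wrist cup_rim 0.64 [0.2176 0.3501 0.1636] tool [-127.7 -297.5  275.3]
scene probe_collar 0.89 [0.4873 0.1161 0.2771] tool [ 23.   -1.9 101.5]
scene probe_grip 0.76 [0.4848 0.1098 0.3321] tool [ 0.6  3.8 51.3]
scene probe 0.96 [0.4846 0.1143 0.2021] tool [ 45.4  -0.5 173.4]
scene probe 0.18 [0.4567 0.1537 0.1428] tool [ 49.6 -45.8 234.8]
scene cup_rim 0.82 [0.5395 0.2623 0.1703] tool [ 141.8 -129.3  172.4]
scene cup_rim 0.67 [0.2171 0.3533 0.1655] tool [-127.9 -300.1  274.3]
side probe_collar 0.7 [0.4821 0.1141 0.2799] tool [ 16.6  -0.3 101.1]
side probe_grip 0.92 [0.4803 0.1151 0.3283] tool [-1.3 -1.6 56. ]
side probe 0.97 [0.488 0.112 0.201] tool [ 48.    3.4 173.6]
side cup_rim 0.7 [0.2173 0.3524 0.1641] tool [-127.2 -298.7  275.5]
side cup_rim 0.6 [0.5394 0.2646 0.1681] tool [ 142.9 -130.7  174.2]
[0.50015447 0.11905514 0.38051678]
[90.0, -132.2, -28.6, -1.7, -0.2, -4.8]
```

```bash
cat >> h.py <<'E'
CT=np.array([.0195,0,.1015]) # collar in tool frame
def above(cup,dz,yaw=20,tilt=-21.2): # TCP pose with collar dz above the rim
  R=tool(yaw,tilt);return np.array(cup)+[0,0,dz]-R.apply(CT),R
CUP=np.array([.5397,.2639,.165])
E
python3 - <<'E'
from h import *
plan(*above(CUP,.095))
E
```

```text
[94.8, -131.4, -14.3, -1.7, -1.4, -4.7]
```

Emit:
apply_moves(
  plan=[95, -131, -14, -1.7, -1.4, -4.7, 95, -131, -14, -1.7, -1.4, -4.7, 95, -131, -14, -1.7, -1.4, -4.7, 95, -131, -14, -1.7, -1.4, -4.7, 95, -131, -14, -1.7, -1.4, -4.7],
)

```text
time: 8.28
ee_pos: [0.5568, 0.2783, 0.3577]
tcp_rot: [-3.136, 0.373, 0.359]
wrist_force: [-2.9, 0.6, -2.6]
opening: 0.0214
grasp_force: 59.0
```

Emit:
apply_moves(
  plan=[0, 0, 0, 0, 0, 0, 0, 0, 0, 0, 0, 0],
)

```text
time: 8.45
ee_pos: [0.5574, 0.2697, 0.3608]
tcp_rot: [3.14, 0.371, 0.348]
wrist_force: [0.9, 0.3, -1.5]
opening: 0.0214
grasp_force: 59.0
```

```bash
python3 - <<'E'
from h import *
print(pose()[0],pose()[1].as_euler('xyz',degrees=True),np.round(get_obs()['q'],2),get_obs()['time'])
C={}
for c in("wrist","scene","side"):
  C[c]=camera_params(c);im=read_camera(c)
  cv2.imwrite(f"pics/h_{c}.png",im)
  for l in("probe_collar","probe","cup_rim"):
    for r in tip_of(c,l)[:1]: print(c,l,round(r['score'],2),np.round(r['location'],4),"tool",(pose()[1].inv().apply(np.array(r['location'])-pose()[0])*1e3).round(1))
print(pose()[0])
p,R=pose();a=R.apply([np.sin(np.radians(21.2)),0,np.cos(np.radians(21.2))])
col=p+R.apply(CT);tip=col+.075*a;print(col,tip,a)
out=[]
P=[(circ(CUP,.018),(0,0,255)),(circ(CUP,.0085),(0,0,255)),(circ(col,.016),(0,255,0)),(np.array([col,tip]),(0,255,0))]
for c in C:
  im=cv2.imread(f"pics/h_{c}.png");u,v=proj(CUP,c)[0].astype(int);s=3.3 if c!="wrist" else 2
  w=int(260/s);h=int(500/s)
  u0,v0=max(0,min(u-w//2,640-w)),max(0,min(v-h//2-10,480-h)); out.append(cv2.resize(crop(im,u0,v0,w,h,s,P,c),(260,500)))
cv2.imwrite("pics/i.png",np.hstack(out))
E
```

```text
[0.55737309 0.26971332 0.36078655] [179.92901747  21.26388636  19.94812841] [-0.48  0.65  0.03  1.13 -0.06  1.74 -1.68] 8.45
wrist probe_collar 0.76 [0.5385 0.2632 0.2602] tool [ 18.4  -1.5 101.9]
wrist probe 0.66 [0.5371 0.2602 0.1809] tool [ 44.9   0.8 176.9]
wrist cup_rim 0.76 [0.5332 0.2656 0.1625] tool [ 49.8  -5.5 194.7]
scene probe_collar 0.91 [0.5421 0.2655 0.2596] tool [ 22.5  -1.9 101.1]
scene probe 0.73 [0.5383 0.2633 0.185 ] tool [ 45.3  -0.9 172.2]
scene cup_rim 0.96 [0.2202 0.3545 0.167 ] tool [-198.1 -194.8  285.6]
side probe_collar 0.7 [0.5337 0.2626 0.2589] tool [ 14.2  -1.3 104.6]
side probe 0.94 [0.5436 0.2627 0.1873] tool [ 48.7   2.  167.9]
side cup_rim 0.85 [0.2203 0.3498 0.1639] tool [-198.4 -190.1  288.8]
[0.55726193 0.269906   0.36136163]
[0.53983954 0.26357235 0.25968152] [0.53983167 0.26356516 0.18468152] [-1.0485522e-04 -9.5852827e-05 -9.9999999e-01]
```

View pics/i.png

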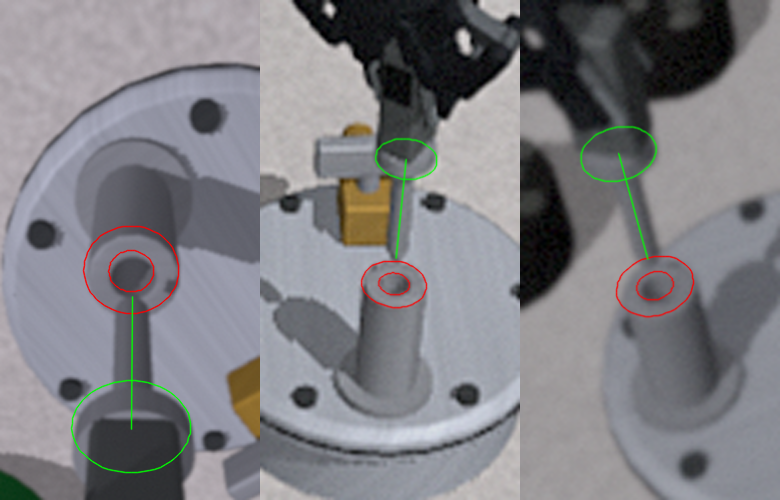

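The overlays match in all three views. The cup rings sit on the rim (wrist crop 131,271; scene crop 394,284; side crop 655,287) and the stem lies on the green model line. I'll do a quick numeric mask check of tip offset and tilt before lowering.

```bash
cat > fit2.py <<'E'
from h import *
from scipy.optimize import minimize
D={};M={}
for c in("wrist","scene","side"):
  D[c]=camera_params(c);read_camera(c);m=regions_of(c,"probe")
  if m: M[c]=m[0]['pixels'];print(c,round(m[0]['score'],2),M[c].sum())
p,R=pose()
def parts():
  h=np.array([[sx*.015,sy*.011,zz] for sx in(-1,1) for sy in(-1,1) for zz in(.01,.025)])
  return [h,np.vstack([circ([0,0,0],.016,24),circ([0,0,.01],.016,24)]),np.vstack([circ([0,0,-.067],.006,16),circ([0,0,0],.006,16),circ([0,0,-.075],.003,12)])]
def pj(P,d):
  u=(P@np.array(d['R']).T+d['t'])@np.array(d['K']).T;return u[:,:2]/u[:,2:]
def soft(v,c):
  im=np.zeros((480,640),np.uint8);rr=Ro.from_rotvec([v[3],v[4],0])*Ro.from_euler('z',20,degrees=True)
  for q in parts():
    cv2.fillConvexPoly(im,np.round(cv2.convexHull(pj(rr.apply(q)+v[:3],D[c]).astype(np.float32))*16).astype(np.int32),255,cv2.LINE_AA,4)
  return im/255.
c0=p+R.apply(CT)
def cost(v,cs):
  s=0
  for c in cs:
    a=soft(v,c);b=M[c]*1.;roi=np.zeros_like(b)
    q=pj(np.array([c0+[0,0,.018],c0-[0,0,.085]]),D[c]);cv2.line(roi,tuple(q[0].astype(int).tolist()),tuple(q[1].astype(int).tolist()),1,int(1.1*np.linalg.norm(q[1]-q[0])*.4)+14)
    a=a*roi;b=b*roi;s+=1-np.minimum(a,b).sum()/np.maximum(a,b).sum()
  return s+(((v[:3]-c0)/.006)**2).sum()*.01+((np.array(v[3:])/.1)**2).sum()*.01
for cs in(list(M),["scene","wrist"],["side","wrist"]):
  if not set(cs)<=set(M): continue
  v0=np.r_[c0,0,0];sx=np.vstack([v0]+[v0+e for e in np.diag([.004,.004,.004,.05,.05])])
  r=minimize(cost,v0,args=(cs,),method="Nelder-Mead",options=dict(initial_simplex=sx,maxiter=600))
  rr=Ro.from_rotvec([r.x[3],r.x[4],0]);tip=r.x[:3]-rr.apply([0,0,.075])
  print(cs,round(r.fun,3),"dcol",((r.x[:3]-c0)*1e3).round(1),"tilt deg",np.degrees(r.x[3:]).round(1),"tip",tip.round(4),"tip-cup",((tip-CUP)*1e3).round(1))
E
python3 fit2.py
```

```text
wrist 0.75 11240
scene 0.98 677
side 0.61 1020
['wrist', 'scene', 'side'] 0.699 dcol [-1.  -0.9  0.6] tilt deg [ 0.8 -0.1] tip [0.5389 0.2638 0.1852] tip-cup [-0.8 -0.1 20.2]
['scene', 'wrist'] 0.295 dcol [-1.1 -1.4  1.4] tilt deg [0.8 0.8] tip [0.5377 0.2634 0.186 ] tip-cup [-2.  -0.5 21. ]
['side', 'wrist'] 0.429 dcol [-1.1 -0.9  0.9] tilt deg [ 0.7 -0.4] tip [0.5393 0.2637 0.1855] tip-cup [-0.4 -0.2 20.5]
```

Emit:
apply_moves(
  plan=[3.6, 0.3, 7.2, 0, 0, 0, 6.5, 0.3, 14.6, 0, 0, 0, 9.4, 0.3, 22, 0, 0, 0, 11.5, 0.3, 27.7, 0, 0, 0, 11.5, 0.3, 27.7, 0, 0, 0],
)

```text
time: 9.77
ee_pos: [0.5576, 0.2698, 0.3292]
tcp_rot: [3.141, 0.373, 0.348]
wrist_force: [-1.0, -0.3, -1.9]
opening: 0.0213
grasp_force: 59.0
```

```bash
python3 - <<'E'
from h import *
o=get_obs();print(o['ft_torque'],o['wrist_force'])
p,R=pose();c=p+R.apply(CT);print((c-CUP)*1e3,R.as_euler('xyz',degrees=True)); print(R.inv().apply([0,0,-1]))
E
```

```text
[ 0.17388881 -0.53137515  0.02526   ] [-0.95900685 -0.30315034 -1.88939724]
[ 0.15336032 -0.62901778 62.59130203] [179.97054419  21.39445758  19.95908921]
[ 3.64786718e-01 -4.78674648e-04  9.31090984e-01]
```

Emit:
apply_moves(
  plan=[3.6, 0, 9.3, 0, 0, 0, 7.2, 0, 18.6, 0, 0, 0, 10.9, 0, 27.9, 0, 0, 0, 12.8, 0, 32.6, 0, 0, 0, 12.8, 0, 32.6, 0, 0, 0],
)

```text
time: 10.18
ee_pos: [0.5578, 0.2699, 0.2944]
tcp_rot: [3.141, 0.373, 0.348]
wrist_force: [-1.2, 0.2, -1.3]
opening: 0.0213
grasp_force: 59.1
```

Emit:
apply_moves(
  plan=[2.2, 0, 5.6, 0, 0, 0, 4.4, 0, 11.2, 0, 0, 0, 6.5, 0, 16.8, 0, 0, 0, 7.6, 0, 19.6, 0, 0, 0, 7.6, 0, 19.6, 0, 0, 0],
)

```text
time: 10.6
ee_pos: [0.5581, 0.27, 0.2743]
tcp_rot: [3.141, 0.371, 0.348]
wrist_force: [-0.4, 0.8, -1.2]
opening: 0.0215
grasp_force: 59.1
```

```bash
python3 - <<'E'
from h import *
o=get_obs();print(o['ft_torque'],o['wrist_force'])
p,R=pose();c=p+R.apply(CT);print((c-CUP)*1e3,R.as_euler('xyz',degrees=True)); print(R.inv().apply([0,0,-1]))
E
```

```text
[ 0.13653741 -0.42971613 -0.04094596] [-0.37517744  0.79946629 -1.17186126]
[ 0.93990035 -0.25940085  7.62574419] [179.99191611  21.25036775  19.96591179]
[ 3.62444020e-01 -1.31497122e-04  9.32005534e-01]
```

Collar about 7 mm above the rim, no contact. Lower the rest carefully.

Emit:
apply_moves(
  plan=[0.7, 0, 1.9, 0, 0, 0, 1.5, 0, 3.7, 0, 0, 0, 1.8, 0, 4.7, 0, 0, 0, 1.8, 0, 4.7, 0, 0, 0],
)

```text
time: 10.93
ee_pos: [0.5581, 0.27, 0.27]
tcp_rot: [3.142, 0.37, 0.348]
wrist_force: [-0.9, -0.9, -2.2]
opening: 0.0213
grasp_force: 59.0
```

Emit:
apply_moves(
  plan=[0.4, 0, 0.9, 0, 0, 0, 0.7, 0, 1.9, 0, 0, 0, 0.7, 0, 1.9, 0, 0, 0, 0.7, 0, 1.9, 0, 0, 0],
)

```text
time: 11.27
ee_pos: [0.5581, 0.27, 0.2681]
tcp_rot: [3.142, 0.37, 0.348]
wrist_force: [-1.1, -0.2, -1.5]
opening: 0.0216
grasp_force: 59.0
```

```bash
python3 - <<'E'
from h import *
o=get_obs();print(o['ft_torque'],o['wrist_force'])
p,R=pose();c=p+R.apply(CT);print((c-CUP)*1e3,R.as_euler('xyz',degrees=True))
E
```

```text
[ 0.0842159  -0.2535806  -0.00873145] [-1.05859786 -0.1732064  -1.54761678]
[ 0.96575469 -0.23776662  1.39201718] [179.99670818  21.21671285  19.96478657]
```

Emit:
apply_moves(
  plan=[0.4, 0, 0.9, 0, 0, 0, 0.7, 0, 1.9, 0, 0, 0, 0.7, 0, 1.9, 0, 0, 0],
)

```text
time: 11.52
ee_pos: [0.5581, 0.27, 0.267]
tcp_rot: [-3.142, 0.37, 0.349]
wrist_force: [-1.8, -0.4, 3.6]
opening: 0.0211
grasp_force: 59.5
```

Emit:
apply_moves(
  plan=[0, 0, 0, 0, 0, 0, 0, 0, 0, 0, 0, 0, 0, 0, 0, 0, 0, 0, 0, 0, 0, 0, 0, 0, 0, 0, 0, 0, 0, 0],
  grip=40,
)

```text
time: 11.93
ee_pos: [0.5582, 0.2699, 0.266]
tcp_rot: [3.141, 0.37, 0.348]
wrist_force: [-0.5, -0.8, -0.5]
opening: 0.0401
grasp_force: 0.0
```

```bash
python3 - <<'E'
from h import *
p,R=pose();c=p+R.apply(CT);print((c-CUP)*1e3,R.as_euler('xyz',degrees=True))
for k in("scene","side","wrist"):
  im=read_camera(k);cv2.imwrite(f"pics/j_{k}.png",im)
  for l in("probe_collar","probe"):
    for r in tip_of(k,l)[:1]: print(k,l,round(r['score'],2),np.round(r['location'],4))
A=[cv2.resize(cv2.imread(f"pics/j_{k}.png")[v:v+h,u:u+w],(260,500)) for k,u,v,w,h in(("scene",325,220,78,150),("side",165,220,78,150),("wrist",250,100,130,250))]
cv2.imwrite("pics/k.png",np.hstack(A))
E
```

```text
[ 1.06146631 -0.30107845 -0.63814313] [179.98894651  21.20827731  19.95804035]
scene probe_collar 0.86 [0.5431 0.2639 0.1668]
wrist probe_collar 0.86 [0.5365 0.2635 0.1641]
```

View pics/k.png

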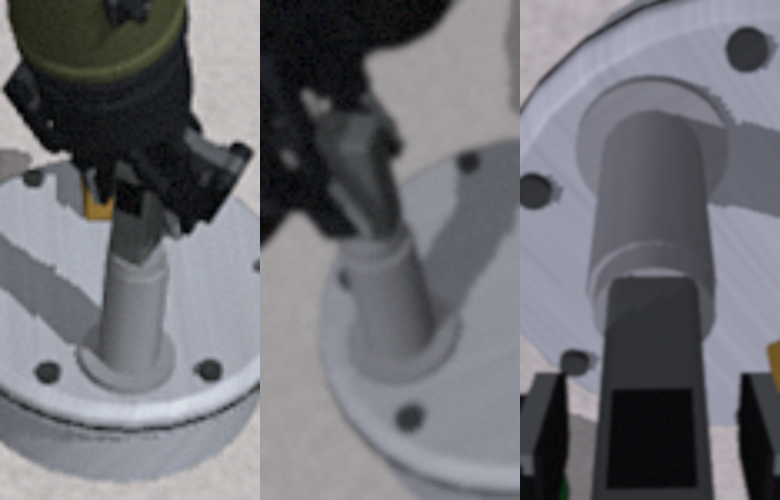

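The collar sits flush on the cup rim (scene crop 135,262; side crop 385,245), released with zero pad force. Retreat along the tool axis and plan for the valve.

Emit:
apply_moves(
  plan=[0, 0, -25, 0, 0, 0, 0, 0, -55, 0, 0, 0, 0, 0, -85, 0, 0, 0, 0, 0, -115, 0, 0, 0, 0, 0, -115, 0, 0, 0],
  grip=50,
)

```text
time: 12.8
ee_pos: [0.599, 0.2848, 0.3786]
tcp_rot: [-3.141, 0.362, 0.348]
wrist_force: [0.7, -0.2, 1.0]
opening: 0.0499
grasp_force: 0.0
```

```bash
python3 - <<'E'
from h import *
print(pose()[0],get_obs()['time'])
plan([.462,.152,.33],tool(-35,0))
for c in("scene","side"):
  read_camera(c)
  for l in("probe_collar","probe","valve_grip"):
    print(c,l,[(round(r['score'],2),np.round(r['location'],4).tolist()) for r in tip_of(c,l)[:2]])
E
```

```text
[0.59901375 0.28475952 0.37863507] 12.8
[-72.8, 39.0, 53.5, 5.0, 9.6, 27.2]
[-53.3, 73.6, 37.8, 5.0, 9.6, 27.2]
scene probe_collar [(0.91, [0.5419, 0.266, 0.1605])]
scene probe []
scene valve_grip [(0.81, [0.4604, 0.1504, 0.1411]), (0.66, [0.1284, 0.258, 0.1428])]
side probe_collar [(0.67, [0.5355, 0.2655, 0.1655])]
side probe []
side valve_grip [(0.91, [0.4607, 0.1509, 0.1454]), (0.65, [0.1205, 0.2583, 0.1464])]
```

Emit:
apply_moves(
  plan=[-73, 39, 53, 5, 9.6, 27.2, -73, 39, 53, 5, 9.6, 27.2, -73, 39, 53, 5, 9.6, 27.2, -73, 39, 53, 5, 9.6, 27.2, -73, 39, 53, 5, 9.6, 27.2],
)

```text
time: 13.62
ee_pos: [0.5272, 0.2161, 0.3513]
tcp_rot: [3.093, 0.185, -0.148]
wrist_force: [0.7, 0.3, 1.1]
opening: 0.0502
grasp_force: 0.0
```

Emit:
apply_moves(
  plan=[-53, 74, 38, 5, 9.6, 27.2, -53, 74, 38, 5, 9.6, 27.2, -53, 74, 38, 5, 9.6, 27.2, -53, 74, 38, 5, 9.6, 27.2, -53, 74, 38, 5, 9.6, 27.2],
)

```text
time: 14.03
ee_pos: [0.459, 0.151, 0.3269]
tcp_rot: [3.137, 0.003, -0.614]
wrist_force: [-0.0, 1.0, 0.4]
opening: 0.0502
grasp_force: 0.0
```

Emit:
apply_moves(
  plan=[0, 0, 0, 0, 0, 0, 0, 0, 0, 0, 0, 0],
)

```text
time: 14.2
ee_pos: [0.4608, 0.1522, 0.3267]
tcp_rot: [3.136, 0.004, -0.605]
wrist_force: [-0.2, -0.5, 0.1]
opening: 0.0498
grasp_force: 0.0
```

```bash
python3 - <<'E'
from h import *
read_camera("wrist")  # settle
p,R=pose();print(p,R.as_euler('xyz',degrees=True),np.round(get_obs()['q'],2),get_obs()['time'])
im=read_camera("wrist")
for l in("valve_grip","cup_rim","vessel","probe_collar"):
    print(l,[(round(r['score'],2),np.round(r['location'],4).tolist()) for r in tip_of("wrist",l)[:2]])
d={};v=np.array([.4615,.1515,.153]);y=np.radians(-34.7);e=np.array([np.cos(y),np.sin(y),0]);n=np.array([-e[1],e[0],0])
P=[(np.array([v-.035*e-.007*n,v+.035*e-.007*n,v+.035*e+.007*n,v-.035*e+.007*n,v-.035*e-.007*n]),(0,0,255))]
u=proj(v,"wrist")[0].astype(int);print(u)
u0,v0=max(0,min(u[0]-125,390)),max(0,min(u[1]-100,280))
cv2.imwrite("pics/m.png",crop(im,u0,v0,250,200,3,P,"wrist"));print(u0,v0)
E
```

```text
[0.46087526 0.15198382 0.3264585 ] [179.64982346   0.24996585 -34.74722179] [-0.58  0.28  0.28  1.82 -0.09  1.06 -2.44] 14.25
valve_grip [(0.8, [0.4617, 0.1516, 0.1471])]
cup_rim []
vessel [(0.97, [0.1699, 0.3045, -0.0026]), (0.87, [0.4979, 0.2042, -0.0061])]
probe_collar [(0.94, [0.5412, 0.263, 0.1668])]
[311 236]
186 136
```

View pics/m.png

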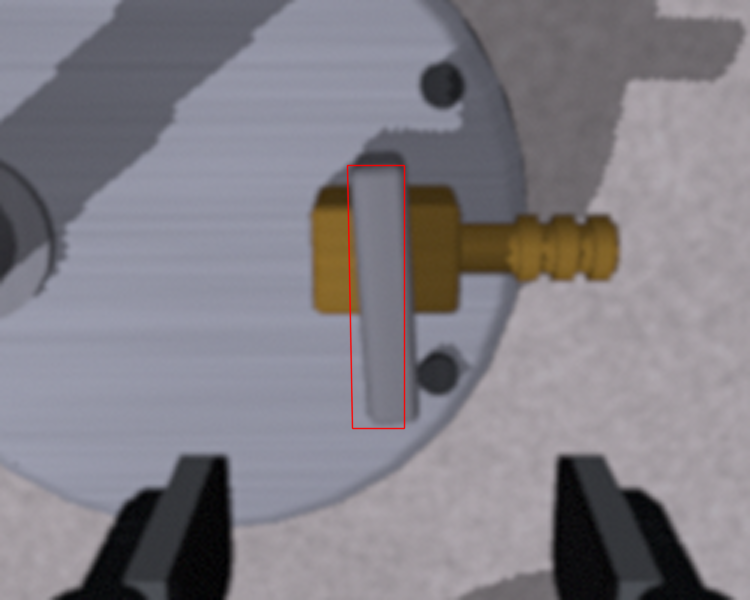

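The bar runs from crop (376,165) to (392,422). It is turned about 3° counter-clockwise from the red shut outline, with the pipe to the right at (560,247). So the tool goes to yaw −31.5 and then down onto it.

```bash
python3 - <<'E'
from h import *
plan([.4608,.1508,.199],tool(-31.5,0))
E
```

```text
[1.0, -0.8, 127.2, 0.4, 0.2, -3.5]
```

Emit:
apply_moves(
  plan=[1, -0.8, 35, 0.4, 0, -3.3, 1, -0.8, 70, 0.4, 0, -3.3, 1, -0.8, 105, 0.4, 0, -3.3, 1, -0.8, 127, 0.4, 0, -3.3, 1, -0.8, 127, 0.4, 0, -3.3],
)

```text
time: 14.92
ee_pos: [0.4585, 0.1501, 0.1956]
tcp_rot: [3.137, 0.009, -0.554]
wrist_force: [-0.3, 0.2, 0.2]
opening: 0.05
grasp_force: 0.0
```

Emit:
apply_moves(
  plan=[0, 0, 0, 0, 0, 0, 0, 0, 0, 0, 0, 0, 0, 0, 0, 0, 0, 0, 0, 0, 0, 0, 0, 0, 0, 0, 0, 0, 0, 0],
  grip=5,
  grip_force=60,
)

```text
time: 15.33
ee_pos: [0.4619, 0.1515, 0.2013]
tcp_rot: [-3.136, 0.001, -0.554]
wrist_force: [1.2, 1.9, 7.3]
opening: 0.0126
grasp_force: 62.1
```

```bash
python3 - <<'E'
from h import *
o=get_obs();p,R=pose();print(p,R.as_euler('xyz',degrees=True),o['wrist_force'],o['ft_torque'])
E
```

```text
[0.46188124 0.15145474 0.20134638] [-1.79675288e+02  7.17603369e-02 -3.17307063e+01] [1.2188666  1.91804315 7.28420574] [ 0.18559308 -0.08751726  0.03845841]
```

Emit:
apply_moves(
  plan=[0, 0, 0, 0, 0, -5, 0, 0, 0, 0, 0, -10, 0, 0, 0, 0, 0, -15, 0, 0, 0, 0, 0, -20, 0, 0, 0, 0, 0, -20],
)

```text
time: 15.75
ee_pos: [0.462, 0.1517, 0.2014]
tcp_rot: [-3.135, -0.001, -0.199]
wrist_force: [0.6, 3.4, 5.7]
opening: 0.0131
grasp_force: 62.1
```

Emit:
apply_moves(
  plan=[0, 0, 0, 0, 0, -5, 0, 0, 0, 0, 0, -10, 0, 0, 0, 0, 0, -15, 0, 0, 0, 0, 0, -20, 0, 0, 0, 0, 0, -20],
)

```text
time: 16.17
ee_pos: [0.462, 0.1519, 0.2014]
tcp_rot: [-3.136, -0.003, 0.15]
wrist_force: [1.7, 4.3, 6.2]
opening: 0.0127
grasp_force: 62.0
```

```bash
python3 - <<'E'
from h import *
o=get_obs();p,R=pose();print(p,R.as_euler('xyz',degrees=True),o['wrist_force'],o['ft_torque'])
E
```

```text
[0.46199064 0.15189182 0.20136135] [-179.68269481   -0.19029997    8.59007638] [1.72926069 4.31035745 6.23895959] [ 0.54319625 -0.1690452   0.09179985]
```

Yaw is 8.6 and the target is about 10. A small extra turn, then open and lift.

Emit:
apply_moves(
  plan=[0, 0, 0, 0, 0, -1.5, 0, 0, 0, 0, 0, -1.5, 0, 0, 0, 0, 0, -1.5],
)

```text
time: 16.42
ee_pos: [0.462, 0.1519, 0.2013]
tcp_rot: [-3.136, -0.003, 0.171]
wrist_force: [1.7, 3.8, 6.5]
opening: 0.0127
grasp_force: 62.1
```

Emit:
apply_moves(
  plan=[0, 0, 0, 0, 0, 0, 0, 0, 0, 0, 0, 0, 0, 0, 0, 0, 0, 0, 0, 0, 0, 0, 0, 0, 0, 0, 0, 0, 0, 0],
  grip=50,
)

```text
time: 16.83
ee_pos: [0.4603, 0.1504, 0.1994]
tcp_rot: [-3.138, 0.002, 0.17]
wrist_force: [0.4, 0.1, 0.8]
opening: 0.0499
grasp_force: 0.0
```

Emit:
apply_moves(
  plan=[0, 0, -30, 0, 0, 0, 0, 0, -65, 0, 0, 0, 0, 0, -100, 0, 0, 0, 0, 0, -130, 0, 0, 0, 0, 0, -130, 0, 0, 0],
)

```text
time: 17.25
ee_pos: [0.4627, 0.1506, 0.3351]
tcp_rot: [-3.136, -0.007, 0.169]
wrist_force: [1.0, 0.3, -0.7]
opening: 0.0504
grasp_force: 0.0
```

```bash
python3 - <<'E'
from h import *
read_camera("wrist");im=read_camera("wrist")
print(pose()[0],pose()[1].as_euler('xyz',degrees=True),get_obs()['time'])
v=np.array([.461,.151,.153]);P=[]
for ang,col in((10.1,(0,0,255)),(-34.9,(0,255,0))):
  y=np.radians(ang);e=np.array([np.cos(y),np.sin(y),0]);P.append((np.array([v-.035*e,v+.035*e]),col))
P.append((circ([.5397,.2639,.165],.018),(0,0,255)))
cv2.imwrite("pics/n.png",np.hstack([cv2.resize(crop(im,60,60,400,350,1.5,P,"wrist"),(480,420)),cv2.resize(read_camera("scene")[230:370,300:420],(320,420))]))
for l in("probe_collar","valve_grip"): print(l,[np.round(r['location'],4).tolist() for r in tip_of("wrist",l)[:1]],[np.round(r['location'],4).tolist() for r in tip_of("scene",l)[:1]])
E
```

```text
[0.46102431 0.15022273 0.33034611] [-1.79757331e+02 -3.30909088e-02  9.72739210e+00] 17.35
probe_collar [[0.5377, 0.2624, 0.1632]] [[0.5423, 0.2671, 0.1672]]
valve_grip [[0.4617, 0.1556, 0.1426]] [[0.1258, 0.2579, 0.1431]]
```

View pics/n.png

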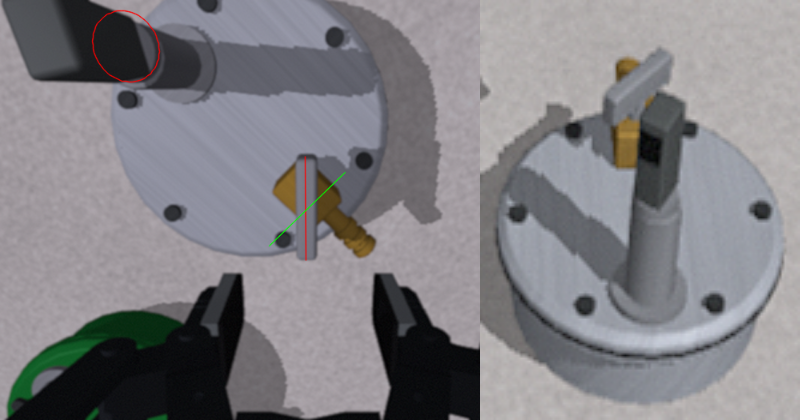

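The bar (305,207) lies on the red 45° line and the pipe runs off diagonally to (360,240). The probe stands seated upright in the cup (scene crop 655,200), and the arm is clear.

```bash
python3 -c "
from rig import *
print(job_done())"
```

```text
the job is handed in; nothing more can be done
None
```

The probe is seated upright in the cup and released, the valve is turned to about 45° half open, and the arm is clear; I handed the job in at about 17.5 s of the 51 s limit, and no verdict was returned.

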